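# Load the last tube into the centrifuge rotor and snap its carrier home

### The arm

A 6-joint arm with a two-finger parallel gripper is mounted at the origin on the work surface. World frame = base frame: x ahead of the robot, y to its left, z up, the work surface at z = 0. Lengths are in m, angles in degrees, forces in N, time in s.
With the tool pointing down it reaches from about 0.35 to 0.875 m from the base axis. Payload 4.2 kg.
Tool frame: the origin (TCP) lies between the finger pads; the fingertips stand 25 mm ahead of it and the grasp point (between the pads) lies 6 mm ahead of it (r.tips_ahead is the distance from the TCP to the fingertips, in m); z points along the fingers, y is the direction in which the jaws open and shut (so a half turn about z gives the same grasp; the last joint's range is limited). The gripper opens to 87 mm and grips with 3 to 60 N. Pads are 19 mm wide; open, the fingers measure 117 mm over their backs; the gripper's body (75 mm by 190 mm) begins 51 mm behind the grasp point.
Start: joints at [81.051, 22.042, 0.453, 0, -68.411, -14.817], TCP at [0.252, 0.572, 0.248] pointing down, gripper open.
Joint ranges: [-179.83, 179.83], [-69.29, 118.12], [-61.27, 80.66], [-181.25, 117.63], [-171.15, -9.14], [-177.46, 177.46]. Speed limits (degrees/s): [159.86, 159.86, 180, 180, 180, 180].

### API

Orientations are given as a 3x3 rotation matrix whose columns are the frame's x, y, z axes.
In Python, from station import r, vision, finish_job gives the robot as it stands.
- The arm moves only by the shell command python3 -m jog 'ROWS'. ROWS is a JSON object of lists of equal length, an entry for each row: "rot": the turn, a rotation vector about the world's x, y, z in degrees, a list of three; "delta_pos": the shift along the world's x, y, z in mm, a list of three; "grip": the opening in per cent of the stroke, from 0 (shut) to 100 (fully open). A call has 1 to 10 rows; each row shifts and turns the commanded pose from where the row before left it; what a row does not reach is not made up. A row lasts 1/12 s, in which the tool goes at most 41.7 mm and 7.16 degrees, less where a joint would pass 70% of its speed; a pose out of reach is approached as far as the arm can. A call with a gripper value outside its range is refused whole. The fingers move at their own pace and stop on an object; the grip force is fixed at half the most. Time passes only in rows, so rows that do not move let the fingers close. It gives the time, the measured TCP pose, the force and the opening at its end, in the units of the state.
- r.sense(): the state, without advancing time (a new reading comes with each control period).
- vision.capture(name): name is "scene" or "top" or "wrist"; returns a dict with "frame" (420x560x3 uint8, red, green, blue), "K" (3x3 intrinsics, pixels), "xyz" and "orientation" of the camera in the world. Camera axes: x right, y up, looking along -z (the intrinsics and any distortion apply to the point x, -y, -z); pixel columns grow to the right and rows downward; lengths in m; the calibration is good to about 2 mm. A picture is of the moment at which its call begins. There is no depth.
- finish_job(): hands the job in, once; it reports no verdict.
The state is a dict: "time_s": time; "joints": joint angles; "joint_velocities": joint speeds; "effort": joint torques, N m; "tcp_pos": TCP position; "ee_rot": TCP orientation; "wrist_force": force on the tool from outside, world axes, zero at the start; "moment": the same for the moment, N m; "gripper_width": opening from 0.0 (shut) to 1.0 (fully open).
Only numpy, scipy, OpenCV 4.12 (cv2) and the standard library are available. Lean on these libraries where they do the work, as an engineer would, in place of code of your own. Each camera call takes 0.05 s, during which the arm holds its last target. There are 200 camera calls.

### The job

Take the blue-capped tube out of the white rack and stand it upright, right down, in the rotor's one empty orange carrier, which is still standing up. Then press straight down on the tube's cap until the carrier snaps home (the push back suddenly drops), and finish while still pressing the tube down firmly. Leave the white-capped tubes, the bottle, the beaker and the spare cap where they are.

Things in the scene. Friction and masses are not known exactly. Their poses are not given: they have to be found in the camera images.
- tube_grip (a point): Grasp point of the tube to load: black round tube with a paper label and a blue cap, 70 to 140 g, 93 mm tall with the cap. This point lies on its axis 56 mm above its foot; its z axis points up the tube. Wall 30 mm in diameter up to 79 mm, above that the fixed cap, 35 mm in diameter, 14 mm high. It starts upright in one of the three wells of the white rack.
- tube_foot (a point): Centre of the underside of the same tube (foot chamfered 4.5 by 5 mm), 56 mm below tube_grip.
- tube_top (a point): Centre of the flat top of its blue cap, 93 mm above its foot: where to press.
- tube: The same tube; origin at the centre of its underside, z up along the tube.
- rotor: Fixed swing-bucket rotor, 188 mm across, lying level: hub with four aluminium buckets (48 mm across, 32 mm high) on a cross, 70 mm from its axis, at +x, +y, -x and -y of its own frame. In the +x one the orange carrier is empty and standing up; the three others hold blue-capped tubes already home (tops 103 mm above the table). Origin: its axis at table height. Hub and arms stay below 42 mm.
- carrier: The empty orange carrier cup in the +x bucket: 41 mm outside, bore 33 mm, 28 mm deep, flat floor. It slides straight down. Origin: centre of its underside, 14 mm above the table when up.
- carrier_rim (a point): Centre of the mouth of the empty carrier's bore: 46 mm above the table while it stands up, 38 mm when home.
- carrier_floor (a point): Centre of the carrier's bore floor, where the tube's foot has to stand: 18 mm above the table while up, 10 mm when home.
- carrier_snap (a joint): How far the carrier has been pressed down, m: 0 standing up, about 0.008 snapped home. Resistance climbs to about 11 N within the first 2 to 3 mm, falls to nothing at about 4 mm, and from there the carrier pulls itself down to 8 mm, where it bottoms on a stiff seal (about 10 N per mm, end stop at 9.5 mm). It stays home. The weight of the tube alone does not move it.
- rack: Fixed white rack, 72 x 236 x 35 mm, origin at the centre of its underside, y along its length. Three wells in a row at y = -80, 0, +80 mm: 33 mm diameter, 25 mm deep, floors 10 mm above the table. The tube's grip point stands 66 mm above the table in it.
- white_a: Grey tube with white cap, 30 mm diameter (cap 35), 93 mm tall in all, standing in the rack: leave it there. Origin at the centre of its underside.
- white_b: Another grey tube with white cap, like white_a, standing in the rack: leave it there.
- reagent: Amber reagent bottle, 60 mm diameter, 120 mm tall, standing beyond the rotor. Origin under its centre. Not to be moved.
- beaker: Glass beaker, 72 mm diameter, 85 mm tall, standing beyond the rack. Origin under its centre. Not to be moved.
- spare_cap: Loose blue spare cap lying flat on the table, 35 mm diameter, 14 mm high. Origin under its centre. Not to be moved.

How it is judged (in metres and radians):
On the way, in this order (a step that is already met when the one before it is completed fails the run):
1. The tube stands upright on the floor of the empty carrier, which is still up (horizontal distance between tube_foot and carrier_floor below 0.005 m and distance between tube_foot and carrier_floor below 0.006 m and angle between tube's own z axis and vertical below 0.17 rad and value of joint carrier_snap below 0.003 m), for 0.1 s.
2. The carrier has snapped home with the tube in it and is being pressed (horizontal distance between tube_foot and carrier_floor below 0.005 m and distance between tube_foot and carrier_floor below 0.006 m and angle between tube's own z axis and vertical below 0.17 rad and value of joint carrier_snap above 0.006 m and contact force between the fingers and tube above 3 N and contact force between tube and carrier above 3 N and linear speed of tube below 0.02 m/s), for 0.2 s.
At the end, for the whole second after the job is handed in: The tube stands in the carrier (foot within 5 mm of the axis and 6 mm of the floor centre, within 0.17 rad of upright, at rest), the carrier is down more than 6 mm, and the fingers still press: over 3 N on the tube, and over 3 N from the tube on the carrier (all of step 2); the arm keeps its last pose, push and grip.
It fails at once if A white-capped tube is moved more than 30 mm or tipped (distance of any of white_a, white_b from where it was at the start of the episode above 0.03 m or angle between any of white_a, white_b's own z axis and vertical above 0.4 rad).
It fails at once if The bottle, beaker or spare cap is moved more than 30 mm (distance of any of reagent, beaker, spare_cap from where it was at the start of the episode above 0.03 m).
It also fails if it takes over 58 s, if anything falls off the work surface, if the arm or the gripper's body presses on something with over 40 N, if the wrist force passes 120 N, or if a joint passes its speed limit or range.

## Working session

There is one attempt and no reset: what is moved stays moved. The work goes in short steps, Python scripts to look and compute and a shell command to move; the robot and the scene stay as the last step left them, time stands still between calls to the robot, and variables do not carry over. Pictures are saved under pics/ and viewed, about 8 in all and at most 12, crops included, and the job is handed in when it is done.

```bash
mkdir -p pics; cat > h.py <<'E'
import numpy as np, cv2
from station import r, vision, finish_job
def cap(n,save):
    c=vision.capture(n); cv2.imwrite('pics/'+save+'.png',c['frame'][:,:,::-1]); np.savez('pics/'+save+'.npz',**{k:np.array(c[k]) for k in('frame','K','xyz','orientation')}); return c
def cast(c,u,v,z):
    K=np.array(c['K']);d=np.linalg.inv(K)@[u,v,1];d=np.array([d[0],-d[1],-d[2]])
    w=np.array(c['orientation'])@d;p=np.array(c['xyz']);return p+w*(z-p[2])/w[2]
def proj(c,X):
    q=np.array(c['orientation']).T@(np.array(X)-c['xyz']);p=np.array(c['K'])@[q[0],-q[1],-q[2]];return p[:2]/p[2]
E
python3 - <<'E'
from h import *
a=cap('top','top0');b=cap('scene','scene0')
for c in(a,b):print({k:v for k,v in c.items() if k!='frame'})
s=r.sense();print(s['time_s'],s['tcp_pos'],s['ee_rot'],s['wrist_force'],s['gripper_width'])
E
```

```text
{'K': array([[411.30216625,   0.        , 281.36524664],
       [  0.        , 411.30216625, 214.94573138],
       [  0.        ,   0.        ,   1.        ]]), 'xyz': array([0.46089677, 0.04905581, 0.84506952]), 'orientation': array([[ 0.01852963,  0.98635631, -0.16357837],
       [-0.99977284,  0.02000237,  0.00736065],
       [ 0.01053218,  0.16340482,  0.98650288]])}
{'K': array([[482.47527784,   0.        , 277.90374056],
       [  0.        , 482.47527784, 214.45479119],
       [  0.        ,   0.        ,   1.        ]]), 'xyz': array([1.24303872, 0.17605022, 0.79569508]), 'orientation': array([[-0.22246503, -0.69710425,  0.6815827 ],
       [ 0.97479719, -0.14705067,  0.16776929],
       [-0.01672549,  0.7017277 ,  0.7122489 ]])}
0.1 [0.25167967 0.57154777 0.2465831 ] [[ 9.15130731e-01 -4.03156679e-01 -6.61773441e-04]
 [-4.03157196e-01 -9.15128847e-01 -1.86264563e-03]
 [ 1.45330060e-04  1.97136298e-03 -9.99998046e-01]] [ 0.48696192  0.23908775 -0.78910954] 0.9987426980270728
```

View pics/top0.png

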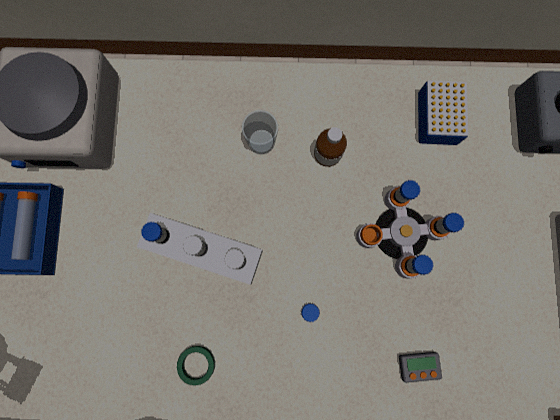

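View pics/scene0.png

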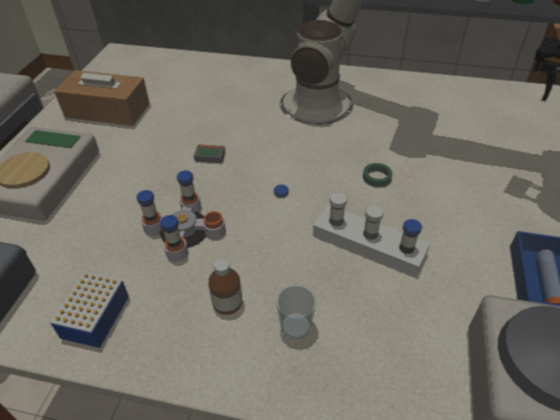

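Top view: the blue-capped tube is at about (152,231) in the rack's left well, the empty orange carrier at (371,234), and the rotor hub at (405,231). Next I measure them with colour masks in both views.

```bash
python3 - <<'E'
from h import *
for n in('top0','scene0'):
    c=dict(np.load(f'pics/{n}.npz')); hsv=cv2.cvtColor(c['frame'],cv2.COLOR_RGB2HSV)
    for name,lo,hi,z in(('blue',(100,150,60),(125,255,255),.096),('orange',(5,150,90),(18,255,255),.046)):
        m=cv2.inRange(hsv,lo,hi);N,L,S,C=cv2.connectedComponentsWithStats(m)
        for i in range(1,N):
            if 40<S[i,4]<700: print(n,name,C[i].round(1),S[i],cast(c,*C[i],z).round(4))
E
```

```text
top0 blue [ 16.9 162.9] [ 12 160  12   6  58] [0.6738 0.5404 0.096 ]
top0 blue [410.1 189.3] [401 181  19  18 257] [ 0.6387 -0.1966  0.096 ]
top0 blue [453.8 221.9] [445 213  19  19 267] [ 0.5786 -0.2756  0.096 ]
top0 blue [150.8 231.2] [142 222  19  19 283] [0.5501 0.2815 0.096 ]
top0 blue [422.7 264.3] [413 255  20  19 286] [ 0.4995 -0.215   0.096 ]
top0 blue [309.9 312.1] [302 304  17  18 238] [ 0.411  -0.0105  0.096 ]
top0 orange [ 25.2 194.9] [ 18 192  16   7  97] [0.6231 0.549  0.046 ]
top0 orange [398.  201.6] [391 194  19  12  60] [ 0.6249 -0.1881  0.046 ]
top0 orange [370.3 234.3] [362 224  20  21 239] [ 0.5586 -0.1318  0.046 ]
top0 orange [406.3 230.5] [401 225  11  12  66] [ 0.5675 -0.2027  0.046 ]
top0 orange [438.5 233.6] [432 229  16   8  44] [ 0.5626 -0.266   0.046 ]
top0 orange [407.4 268.5] [402 257  16  19  63] [ 0.4933 -0.2026  0.046 ]
scene0 blue [168.8 220.8] [162 216  15  10  91] [ 0.6364 -0.2005  0.096 ]
scene0 blue [ 65.3 331.3] [ 53 325  24  14 105] [ 0.9113 -0.2733  0.096 ]
scene0 orange [213.2 221.8] [205 216  16   9  49] [ 0.576  -0.1322  0.046 ]
scene0 orange [554.1 299.9] [548 297  12   6  54] [0.6355 0.545  0.046 ]
```

```bash
python3 -m jog '{"rot":[[0,0,-7],[0,0,-7],[0,0,-7],[0,0,-7],[0,0,-7],[0,0,-7],[0,0,-7],[0,0,-7],[0,0,-7],[0,0,-7]],"delta_pos":[[25,-24,0],[25,-24,0],[25,-24,0],[25,-24,0],[25,-24,0],[25,-24,0],[25,-24,0],[25,-24,0],[25,-24,0],[25,-24,0]],"grip":[100,100,100,100,100,100,100,100,100,100]}'
python3 -m jog '{"rot":[[0,0,-7],[0,0,-7],[0,0,0],[0,0,0],[0,0,0]],"delta_pos":[[25,-24,0],[23,-26,0],[0,0,0],[0,0,0],[0,0,0]],"grip":[100,100,100,100,100]}'
python3 - <<'E'
from h import *
c=dict(np.load('pics/top0.npz'))
print(cast(c,192.5,244.5,.1),cast(c,234.5,258.5,.1))
c=cap('wrist','w1');print(c['xyz'],c['orientation'].round(3),c['K'][0]);print(r.sense()['ee_rot'].round(3))
E
```

```text
time_s: 0.93
tcp_pos: [0.5026, 0.3305, 0.2471]
ee_rot: [[-0.072, -0.997, -0.001], [-0.997, 0.072, -0.001], [0.001, 0.001, -1.0]]
wrist_force: [-0.1, 0.9, 0.1]
gripper_width: 1.002
time_s: 1.35
tcp_pos: [0.5496, 0.2819, 0.247]
ee_rot: [[-0.305, -0.952, -0.001], [-0.952, 0.305, -0.0], [0.001, 0.001, -1.0]]
wrist_force: [0.1, 0.3, 0.6]
gripper_width: 1.004
[0.52695001 0.20336239 0.1       ] [0.50316767 0.12648244 0.1       ]
[0.52357332 0.20130339 0.384927  ] [[-0.952 -0.291 -0.092]
 [ 0.305 -0.908 -0.289]
 [ 0.001 -0.303  0.953]] [320.61630966   0.         278.96516672]
[[-0.304 -0.953 -0.001]
 [-0.953  0.304 -0.   ]
 [ 0.     0.001 -1.   ]]
```

View pics/w1.png

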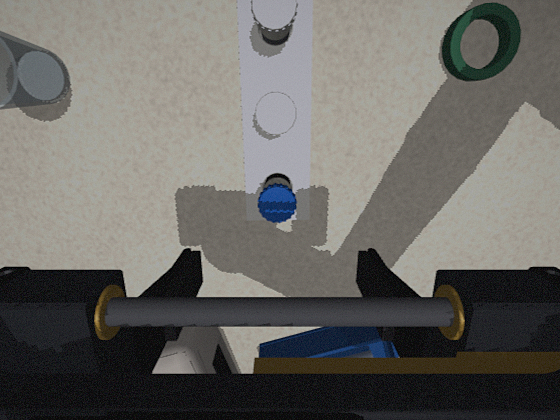

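```bash
python3 - <<'E'
from h import *
c=dict(np.load('pics/w1.npz'));hsv=cv2.cvtColor(c['frame'],cv2.COLOR_RGB2HSV)
m=cv2.inRange(hsv,(100,150,40),(125,255,255));m[:160]=0;m[225:]=0;m[:,:240]=0;m[:,320:]=0
ys,xs=np.nonzero(m);u=(xs.min()+xs.max())/2;print(xs.min(),xs.max(),ys.min(),ys.max())
# centroid at mid cap height, and far edge of top
print(cast(c,xs.mean(),ys.mean(),.098))
far=cast(c,u,ys.max()+.5,.103);d=far-c['xyz'];d[2]=0;d/=np.linalg.norm(d);print(far,far-.0175*d)
p,q=cast(c,xs.min(),204,.1),cast(c,xs.max()+1,204,.1);print('width',np.linalg.norm(p-q))
E
```

```text
258 295 183 221
[0.55062424 0.27951269 0.098     ]
[0.5559798  0.29557095 0.103     ] [0.55029059 0.27902154 0.103     ]
width 0.03518237615220681
```

Wrist view: the tube cap is centred at (277,204), with the rack in line with the image columns, so the jaws will close across the rack. The two cameras agree to 2 mm. I'll descend and grip.

```bash
python3 -m jog '{"rot":[[0,0,0],[0,0,0],[0,0,0],[0,0,0],[0,0,0],[0,0,0],[0,0,0],[0,0,0],[0,0,0],[0,0,0]],"delta_pos":[[0.7,-1.7,-25],[0,0,-25],[0,0,-25],[0,0,-25],[0,0,-25],[0,0,-25],[0,0,-15],[0,0,-10],[0,0,0],[0,0,0]],"grip":[100,100,100,100,100,100,100,100,100,100]}'
python3 -m jog '{"rot":[[0,0,0],[0,0,0],[0,0,0],[0,0,0],[0,0,0],[0,0,0],[0,0,0],[0,0,0],[0,0,0],[0,0,0]],"delta_pos":[[0,0,0],[0,0,0],[0,0,0],[0,0,0],[0,0,0],[0,0,0],[0,0,0],[0,0,0],[0,0,0],[0,0,0]],"grip":[20,20,20,20,20,20,20,20,20,20]}'
```

```text
time_s: 2.23
tcp_pos: [0.5504, 0.2812, 0.0728]
ee_rot: [[-0.303, -0.953, 0.0], [-0.953, 0.303, -0.0], [0.0, -0.0, -1.0]]
wrist_force: [-0.1, -0.3, 0.5]
gripper_width: 1.001
time_s: 3.07
tcp_pos: [0.5506, 0.2803, 0.0725]
ee_rot: [[-0.305, -0.952, -0.0], [-0.952, 0.305, -0.0], [0.0, 0.0, -1.0]]
wrist_force: [0.2, 0.3, 0.0]
gripper_width: 0.384
```

```bash
python3 -m jog '{"rot":[[0,0,0],[0,0,0],[0,0,0],[0,0,0],[0,0,0],[0,0,0]],"delta_pos":[[0,0,0],[0,0,0],[0,0,0],[0,0,0],[0,0,0],[0,0,0]],"grip":[0,0,0,0,0,0]}'
python3 -m jog '{"rot":[[0,0,0],[0,0,0],[0,0,0],[0,0,0],[0,0,0],[0,0,0],[0,0,0],[0,0,0]],"delta_pos":[[0,0,5],[0,0,15],[0,0,20],[0,0,25],[0,0,25],[0,0,25],[0,0,5],[0,0,0]],"grip":[0,0,0,0,0,0,0,0]}'
```

```text
time_s: 3.57
tcp_pos: [0.5506, 0.2803, 0.0725]
ee_rot: [[-0.305, -0.952, -0.0], [-0.952, 0.305, -0.0], [0.0, -0.0, -1.0]]
wrist_force: [-0.1, 0.2, -0.7]
gripper_width: 0.384
time_s: 4.23
tcp_pos: [0.5512, 0.2809, 0.1949]
ee_rot: [[-0.305, -0.952, 0.004], [-0.952, 0.305, 0.003], [-0.004, -0.002, -1.0]]
wrist_force: [0.6, -0.7, -2.4]
gripper_width: 0.38
```

```bash
python3 -m jog '{"rot":[[0,0,0],[0,0,0],[0,0,0],[0,0,0],[0,0,0],[0,0,0],[0,0,0],[0,0,0],[0,0,0],[0,0,0]],"delta_pos":[[2,-25,0],[3,-36,0],[3,-36,0],[3,-36,0],[3,-36,0],[3,-36,0],[3,-36,0],[3,-36,0],[3,-29,0],[0,0,0]],"grip":[0,0,0,0,0,0,0,0,0,0]}'
python3 -m jog '{"rot":[[0,0,0],[0,0,0],[0,0,0]],"delta_pos":[[0,0,0],[0,0,0],[0,0,0]],"grip":[0,0,0]}'
python3 - <<'E'
from h import *
c=cap('wrist','w2');s=cap('scene','s2')
im=np.hstack([c['frame'],cv2.resize(s['frame'][90:300,130:340],(420,420))])[:,:,::-1]
cv2.imwrite('pics/v2.png',cv2.resize(im,(800,343)))
for X in([.5595,-.1355,.046],[.5595,-.1355,.054]):print(proj(c,X),proj(s,X))
E
```

```text
time_s: 5.07
tcp_pos: [0.5751, -0.0302, 0.1903]
ee_rot: [[-0.31, -0.951, -0.005], [-0.951, 0.31, -0.001], [0.002, 0.004, -1.0]]
wrist_force: [0.1, 1.5, -0.7]
gripper_width: 0.383
time_s: 5.32
tcp_pos: [0.5761, -0.0249, 0.1916]
ee_rot: [[-0.304, -0.953, -0.002], [-0.953, 0.304, -0.0], [0.001, 0.002, -1.0]]
wrist_force: [0.5, -0.2, -1.5]
gripper_width: 0.383
[256.5631365   76.22083703] [214.11834894 216.18378884]
[255.90668258  75.23231784] [213.70933313 213.60484624]
```

View pics/v2.png

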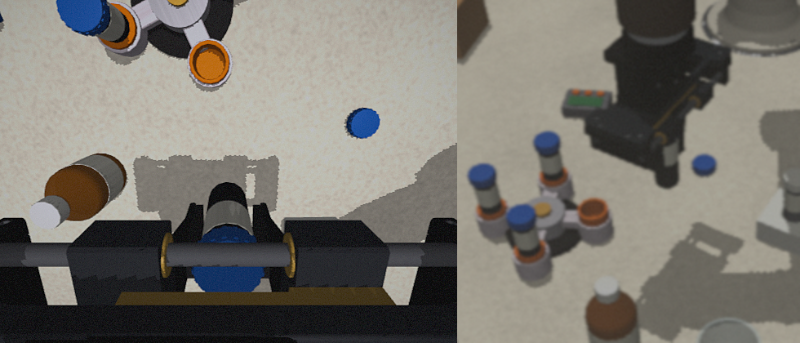

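Left: the carrier rim is near (256,77) in wrist pixels, which matches the predicted (256.6,76.2). The tube is held straight between the pads, foot near (279,225). I'll refine both.

```bash
python3 - <<'E'
from h import *
c=dict(np.load('pics/w2.npz'));f=c['frame'];hsv=cv2.cvtColor(f,cv2.COLOR_RGB2HSV)
m=cv2.inRange(hsv,(3,140,60),(20,255,255));m[:,:225]=0;m[:,290:]=0;m[120:]=0;m[:35]=0
cn=max(cv2.findContours(m,0,1)[0],key=cv2.contourArea);e=cv2.fitEllipse(cv2.convexHull(cn));print(e,cast(c,*e[0],.046))
s=r.sense();t=s['tcp_pos'];R=s['ee_rot'];print(t)
# foot: dark pixels near column 279
for col in(272,279,286):print(col,f[215:260:3,col].sum(1))
for row in(222,226,230,236):print(cast(c,279,row,.1296)-t)
for row in(232,240): print(row,f[row,245:315:2].sum(1))
cv2.imwrite('pics/v3.png',cv2.resize(f[200:300,220:340,::-1],None,fx=5,fy=5))
E
```

```text
((255.94415283203125, 75.54174041748047), (48.648277282714844, 53.230899810791016), 170.07684326171875) [ 0.55981544 -0.13614016  0.046     ]
[ 0.57636448 -0.024558    0.19212999]
272 [362 360 370 106  36  64  42  75  64  52  75 242 243 248 262]
279 [379 352 369  20  72  32  53  49  66  81 177 260 248 235 257]
286 [372 369 363  83  60  50  38  24  19  45  74 271 289 282 293]
[-0.00477776 -0.01316115 -0.06252999]
[-0.00392047 -0.01047689 -0.06252999]
[-0.00305623 -0.00777091 -0.06252999]
[-0.0017467  -0.00367063 -0.06252999]
232 [357 375 356 361 359 367 369 262  31  25  54  44  55  28  70  19  84  33
  25  37  68  54  32  45  22  39 312 365 456 564 576 566 564 456 348]
240 [361 347 337 377 358 328   0  47  46  75  23  85  38  88  21  23  29  74
  54  78  76  79  75  34  36  37  43   0 483 542 543 552 557 462 349]
```

View pics/v3.png

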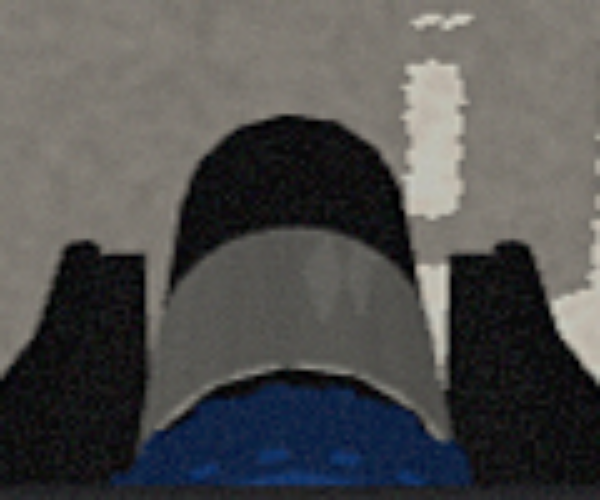

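The foot edge agrees with a centred, straight grasp to within about 0.5 mm. The wrist and the rotor caps both put the carrier at (0.5598, −0.1361). The needed shift is (−16.5, −111.5) mm, then down.

```bash
python3 -m jog '{"rot":[[0,0,0],[0,0,0],[0,0,0],[0,0,0],[0,0,0],[0,0,0],[0,0,0],[0,0,0]],"delta_pos":[[-2.5,-21.5,0],[-4,-30,0],[-4,-30,0],[-4,-20,0],[-2,-10,0],[0,0,0],[0,0,0],[0,0,0]],"grip":[0,0,0,0,0,0,0,0]}'
python3 -m jog '{"rot":[[0,0,0],[0,0,0],[0,0,0],[0,0,0],[0,0,0],[0,0,0],[0,0,0]],"delta_pos":[[0,0,-20],[0,0,-20],[0,0,-20],[0,0,-12],[0,0,-5],[0,0,0],[0,0,0]],"grip":[0,0,0,0,0,0,0]}'
python3 - <<'E'
from h import *
c=cap('wrist','w3');s=cap('scene','s3');t=cap('top','t3')
q=lambda f,u,v:cv2.resize(f[v-50:v+50,u-50:u+50],(400,400),interpolation=2)
print(proj(t,[.56,-.136,.046]))
cv2.imwrite('pics/v4.png',np.hstack([q(s['frame'],214,205),cv2.resize(c['frame'][180:300,220:340],(400,400))])[:,:,::-1])
print(r.sense()['tcp_pos'])
E
```

```text
time_s: 6.08
tcp_pos: [0.5604, -0.1361, 0.1926]
ee_rot: [[-0.304, -0.953, 0.0], [-0.953, 0.304, 0.0], [-0.0, -0.0, -1.0]]
wrist_force: [-0.1, 0.3, -1.7]
gripper_width: 0.382
time_s: 6.67
tcp_pos: [0.5608, -0.1366, 0.1161]
ee_rot: [[-0.304, -0.953, 0.001], [-0.953, 0.304, -0.0], [0.0, -0.001, -1.0]]
wrist_force: [0.3, -0.5, -0.8]
gripper_width: 0.386
[372.43636951 233.58635121]
[ 0.56093026 -0.13698649  0.11677653]
```

View pics/v4.png

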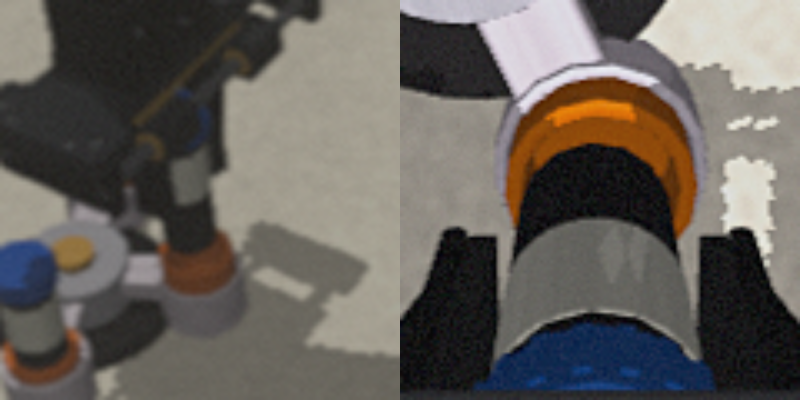

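The tube is just above the mouth and about 0.7 mm left of centre in the wrist view. That agrees with the 1 mm +x reading error, so I'll shift it and lower.

```bash
python3 -m jog '{"rot":[[0,0,0],[0,0,0],[0,0,0],[0,0,0],[0,0,0],[0,0,0],[0,0,0],[0,0,0]],"delta_pos":[[-1,0.6,0],[0,0,-4],[0,0,-5],[0,0,-5],[0,0,-5],[0,0,-5],[0,0,0],[0,0,0]],"grip":[0,0,0,0,0,0,0,0]}'
python3 -m jog '{"rot":[[0,0,0],[0,0,0],[0,0,0],[0,0,0],[0,0,0]],"delta_pos":[[0,0,-3],[0,0,-3],[0,0,-2],[0,0,0],[0,0,0]],"grip":[0,0,0,0,0]}'
```

```text
time_s: 7.48
tcp_pos: [0.5589, -0.1366, 0.091]
ee_rot: [[-0.305, -0.952, -0.001], [-0.952, 0.305, -0.0], [0.0, 0.001, -1.0]]
wrist_force: [0.4, 0.6, -0.8]
gripper_width: 0.387
time_s: 7.9
tcp_pos: [0.559, -0.1366, 0.0834]
ee_rot: [[-0.305, -0.952, -0.0], [-0.952, 0.305, 0.0], [0.0, 0.0, -1.0]]
wrist_force: [-0.3, -0.0, -0.7]
gripper_width: 0.382
```

```bash
for i in 1 2; do python3 -m jog '{"rot":[[0,0,0],[0,0,0],[0,0,0]],"delta_pos":[[0,0,-1.2],[0,0,0],[0,0,0]],"grip":[0,0,0]}' | grep -E 'tcp|force'; done
```

```text
tcp_pos: [0.5591, -0.1366, 0.0824]
wrist_force: [0.6, 0.3, -1.3]
tcp_pos: [0.5591, -0.1366, 0.0811]
wrist_force: [-0.7, 0.2, -1.9]
```

```bash
python3 -m jog '{"rot":[[0,0,0],[0,0,0],[0,0,0]],"delta_pos":[[0,0,-0.8],[0,0,0],[0,0,0]],"grip":[0,0,0]}' | grep -E 'tcp|force'
```

```text
tcp_pos: [0.5591, -0.1366, 0.0804]
wrist_force: [0.8, -0.2, -0.7]
```

```bash
python3 -m jog '{"rot":[[0,0,0],[0,0,0],[0,0,0]],"delta_pos":[[0,0,-0.6],[0,0,0],[0,0,0]],"grip":[0,0,0]}' | grep -E 'tcp|force'
```

```text
tcp_pos: [0.5592, -0.1366, 0.08]
wrist_force: [0.2, 0.5, 0.9]
```

Contact is starting (push +0.9 N). I'll release, rise straight up, and look.

```bash
python3 -m jog '{"rot":[[0,0,0],[0,0,0],[0,0,0],[0,0,0],[0,0,0],[0,0,0],[0,0,0],[0,0,0],[0,0,0],[0,0,0]],"delta_pos":[[0,0,0],[0,0,0],[0,0,0],[0,0,0],[0,0,0],[0,0,0],[0,0,0],[0,0,0],[0,0,0],[0,0,0]],"grip":[85,85,85,85,85,85,85,85,85,85]}'
python3 -m jog '{"rot":[[0,0,0],[0,0,0],[0,0,0],[0,0,0],[0,0,0],[0,0,0],[0,0,0],[0,0,0],[0,0,0],[0,0,0]],"delta_pos":[[0,0,5],[0,0,15],[0,0,20],[0,0,20],[0,0,20],[0,0,10],[0,0,0],[0,0,0],[0,0,0],[0,0,0]],"grip":[85,85,85,85,85,85,0,0,0,0]}'
python3 -m jog '{"rot":[[0,0,0],[0,0,0],[0,0,0],[0,0,0],[0,0,0],[0,0,0],[0,0,0],[0,0,0]],"delta_pos":[[0,0,0],[0,0,0],[0,0,0],[0,0,0],[0,0,0],[0,0,0],[0,0,0],[0,0,0]],"grip":[0,0,0,0,0,0,0,0]}'
python3 - <<'E'
from h import *
c=cap('wrist','w4');s=cap('scene','s4')
cv2.imwrite('pics/v5.png',np.hstack([cv2.resize(s['frame'][140:260,130:290],(400,300),interpolation=2),cv2.resize(c['frame'],(400,300))])[:,:,::-1])
print(proj(c,[.5598,-.1361,.111]),proj(s,[.5598,-.1361,.111]))
E
```

```text
time_s: 9.73
tcp_pos: [0.559, -0.1366, 0.0797]
ee_rot: [[-0.305, -0.952, 0.0], [-0.952, 0.305, 0.0], [-0.0, 0.0, -1.0]]
wrist_force: [-0.3, 0.1, 0.9]
gripper_width: 0.845
time_s: 10.57
tcp_pos: [0.5582, -0.1366, 0.1682]
ee_rot: [[-0.305, -0.952, -0.003], [-0.952, 0.305, 0.0], [0.001, 0.003, -1.0]]
wrist_force: [-0.4, -0.6, -0.7]
gripper_width: 0.632
time_s: 11.23
tcp_pos: [0.5591, -0.1366, 0.1698]
ee_rot: [[-0.305, -0.952, 0.0], [-0.952, 0.305, 0.0], [-0.0, -0.0, -1.0]]
wrist_force: [0.7, -0.5, 0.4]
gripper_width: 0.044
[277.72649379 243.87153576] [210.34141902 194.44004816]
```

View pics/v5.png

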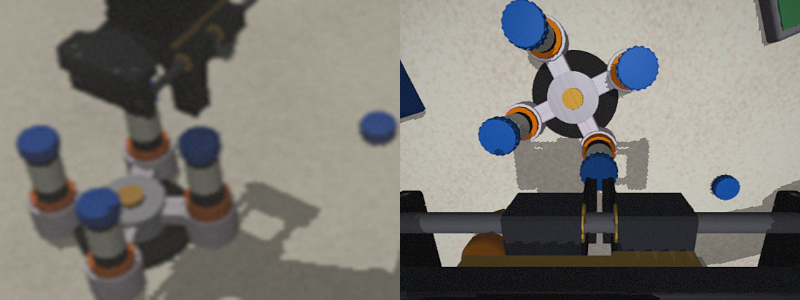

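The tube stands upright in the carrier beneath the shut fingers, with nothing else disturbed. Now I'll press in small steps.

```bash
python3 -m jog '{"rot":[[0,0,0],[0,0,0],[0,0,0],[0,0,0],[0,0,0],[0,0,0],[0,0,0]],"delta_pos":[[0,0,-10],[0,0,-10],[0,0,-7],[0,0,-4],[0,0,0],[0,0,0],[0,0,0]],"grip":[0,0,0,0,0,0,0]}'
for i in 1 2 3; do python3 -m jog '{"rot":[[0,0,0],[0,0,0]],"delta_pos":[[0,0,-1],[0,0,0]],"grip":[0,0]}' | grep -E 'tcp|force'; done
```

```text
time_s: 11.92
tcp_pos: [0.5593, -0.1367, 0.1389]
ee_rot: [[-0.305, -0.952, 0.0], [-0.952, 0.305, -0.0], [0.0, -0.001, -1.0]]
wrist_force: [-0.5, -0.5, 0.2]
gripper_width: 0.005
tcp_pos: [0.5592, -0.1366, 0.138]
wrist_force: [0.5, 0.4, 0.0]
tcp_pos: [0.559, -0.1366, 0.1368]
wrist_force: [0.4, -0.2, 0.5]
tcp_pos: [0.5592, -0.1367, 0.1359]
wrist_force: [-0.5, -0.2, 2.1]
```

```bash
for i in 1 2 3 4 5; do python3 -m jog '{"rot":[[0,0,0],[0,0,0]],"delta_pos":[[0,0,-1],[0,0,0]],"grip":[0,0]}' | grep -E 'tcp|force'; done
```

```text
tcp_pos: [0.5595, -0.1367, 0.1354]
wrist_force: [-0.3, -0.1, 3.8]
tcp_pos: [0.5598, -0.1368, 0.1348]
wrist_force: [-0.2, 0.6, 6.8]
tcp_pos: [0.5602, -0.1368, 0.1344]
wrist_force: [-1.6, 0.5, 8.6]
tcp_pos: [0.5605, -0.1368, 0.1339]
wrist_force: [-0.9, 0.6, 10.8]
tcp_pos: [0.5607, -0.1368, 0.1332]
wrist_force: [-0.4, 1.4, 11.5]
```

```bash
for i in 1 2 3 4; do python3 -m jog '{"rot":[[0,0,0],[0,0,0]],"delta_pos":[[0,0,-1],[0,0,0]],"grip":[0,0]}' | grep -E 'tcp|force'; done
```

```text
tcp_pos: [0.5603, -0.1367, 0.1316]
wrist_force: [0.3, 0.4, -0.2]
tcp_pos: [0.5584, -0.1365, 0.1281]
wrist_force: [-0.7, 0.1, 1.9]
tcp_pos: [0.5591, -0.1367, 0.1278]
wrist_force: [-0.5, 1.2, 3.7]
tcp_pos: [0.5596, -0.1367, 0.1274]
wrist_force: [-1.3, -0.9, 5.5]
```

Snapped: the force fell from 11.5 to about 0 N, then the tips met the cap about 8 mm lower. Now I'll build a firm push.

```bash
for i in 1 2 3 4; do python3 -m jog '{"rot":[[0,0,0],[0,0,0]],"delta_pos":[[0,0,-1],[0,0,0]],"grip":[0,0]}' | grep -E 'tcp|force'; done
python3 -m jog '{"rot":[[0,0,0],[0,0,0],[0,0,0],[0,0,0],[0,0,0],[0,0,0]],"delta_pos":[[0,0,0],[0,0,0],[0,0,0],[0,0,0],[0,0,0],[0,0,0]],"grip":[0,0,0,0,0,0]}'
python3 - <<'E'
from h import *
c=cap('wrist','w5');s=cap('scene','s5')
cv2.imwrite('pics/v6.png',np.hstack([cv2.resize(s['frame'][140:260,130:290],(400,300),interpolation=2),cv2.resize(c['frame'],(400,300))])[:,:,::-1])
E
```

```text
tcp_pos: [0.56, -0.1368, 0.1272]
wrist_force: [-1.4, 0.9, 7.9]
tcp_pos: [0.5605, -0.1369, 0.1271]
wrist_force: [-2.2, 1.3, 11.7]
tcp_pos: [0.561, -0.1369, 0.1271]
wrist_force: [-2.8, 0.8, 15.4]
tcp_pos: [0.5614, -0.137, 0.1271]
wrist_force: [-3.2, 1.8, 18.9]
time_s: 15.08
tcp_pos: [0.5613, -0.137, 0.1271]
ee_rot: [[-0.303, -0.953, 0.006], [-0.953, 0.303, -0.002], [-0.0, -0.007, -1.0]]
wrist_force: [-2.9, 1.8, 19.3]
gripper_width: 0.006
```

View pics/v6.png

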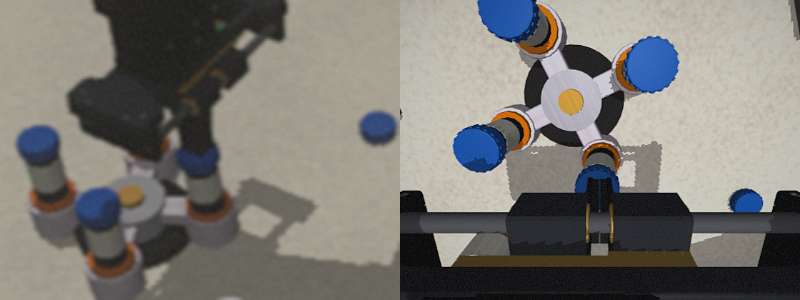

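The tube's carrier is now as low as the others, the cap is under the fingertips, and the push holds steady at 19 N.

```bash
python3 -c "
from station import *
print(r.sense()['wrist_force']);finish_job()"
```

```text
[-3.09579236  1.69361937 19.62934402]
the job is handed in; nothing more can be done
```

I moved the blue-capped tube from the rack into the empty carrier, pressed it home, and handed the job in at about 15 s. `finish_job()` gives no verdict, so the result rests on my own checks.

- **Placing:** I set the tube down until the force showed light contact (about 1 N), then let go. Both camera views then showed it standing upright in the carrier, which was still up.
- **Pressing:** With the fingers shut, I pressed straight down on the cap. The push climbed to 11.5 N, dropped to about 0, and the fingertips met the cap again about 8 mm lower.
- **Last checks:** The push was steady at 19 to 20 N. The tube looked upright, with its carrier as low as the other three. The spare cap and the rotor's other tubes looked undisturbed. I took no close final view of the rack, bottle or beaker, but the arm met no unexpected force along the way.
- **Disagreements:**
  - The gripper read about 33 mm while holding the 30 mm tube; the grasp still held straight.
  - Under load the tool drifted about 2 mm in x and a side force of about 3 N appeared, which I put down to the arm flexing.

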